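Clip the parts tin into its carrier and hold the carrier up level

ROBOT

A 6-joint arm with a two-finger parallel gripper is mounted at the origin on a cart in front of the work surface, level with it; the furniture and walls round the work are solid. World frame = base frame: x ahead of the robot, y to its left, z up, the work surface at z = 0. Lengths are in mm, angles in rad, forces in N, time in s.
With the tool pointing down it reaches from about 350 to 875 mm from the base axis. Payload 4.2 kg.
Tool frame: the origin (TCP) lies between the finger pads; the fingertips stand 25 mm ahead of it and the grasp point (between the pads) lies 6 mm ahead of it; z points along the fingers, y is the line along which they close (so a half turn about z gives the same grasp; the last joint's range is limited). The gripper opens to 85 mm and grips with 20 to 120 N. Pads are 22 mm wide; open, the fingers measure 114 mm over their backs; the gripper's body (76 mm by 85 mm) begins 54 mm behind the grasp point. The pads swing forward as they close: fully open they stand 13 mm farther back than shut.
Start: joints at [1.403, 0.385, 0.008, 0, -1.194, -0.259], TCP at [258.691, 568.927, 256.312] pointing down, gripper open.
Joint ranges: [-3.14, 3.14], [-1.21, 2.06], [-1.07, 1.41], [-3.16, 2.05], [-2.99, -0.16], [-3.1, 3.1]. Speed limits (rad/s): [2.79, 2.79, 3.14, 3.14, 3.14, 3.14].

INTERFACE

Orientations are given as a unit quaternion [x, y, z, w].
In Python, from bench import arm gives the robot as it stands.
- The arm moves only by the shell command python3 -m pendant 'ROWS'. ROWS is JSON, a list of rows, each a list of 7 numbers: the shift along the tool's x, y, z in m, then the turn, a rotation vector about the tool's x, y, z in degrees, then the finger opening in m, from 0 to 0.0854. In form: [[x, y, z, wx, wy, wz, fingers], ...]. A call has 1 to 12 rows; each row shifts and turns the commanded pose from where the row before left it, along the tool's axes as they then stand; what a row does not reach is not made up. A row lasts 1/10 s, in which the tool goes at most 50 mm and 8.59 degrees, less where a joint would pass 70% of its speed; a pose out of reach is approached as far as the arm can. A call is refused whole if a number of a shift passes 0.05 or a number of a turn 8.59, either way. A call with a gripper value outside its range is refused whole. The fingers move at their own pace and stop on an object; the grip force is fixed at half the most. Time passes only in rows, so rows that do not move let the fingers close. It gives the time, the measured TCP pose, the force, the opening and the grip force at its end, in the units of the state.
- arm.read_state(): the state, without advancing time (a new reading comes with each control period).
- arm.get_image(name): name is "scene" or "top" or "wrist"; returns a dict with "image" (384x512x3 uint8, red, green, blue), "fx", "fy", "cx", "cy" (pixels), "k1" (the pictures are not rectified: a ray, as slopes to the right and down, at radius r is drawn at 1 + k1 r^2 times it, then the intrinsics apply), "xyz" and "rotation" of the camera in the world. Camera axes: x right, y down, z forward; pixel columns grow to the right and rows downward; lengths in mm; the calibration is good to about 2 mm. A picture is of the moment at which its call begins. There is no depth.
- arm.job_done(): hands the job in; it is judged then, once.
The state is a dict: "clock": time; "joints": joint angles; "joint_vel": joint speeds; "joint_efforts": joint torques, N m; "position": TCP position; "ee_rot": TCP orientation; "contact_force": force on the tool from outside, world axes, zero at the start; "wrist_torque": the same for the moment, N m; "gripper_width": finger opening in mm; "grasp_force": force on a finger pad.
Only numpy, scipy, OpenCV 4.12 (cv2) and the standard library are available. Lean on these libraries where they do the work, as an engineer would, in place of code of your own. Each camera call takes 0.05 s, during which the arm holds its last target. There are 200 camera calls.

TASK

Push the sprung clamp of the metal parts carrier down over the round tin until it snaps onto its catch pin. Then take the carrier by the black bar of its handle, lift it straight up about 15 cm clear of the bench and hold it there level and still for at least two seconds, without tipping it or moving the other things on the bench. Finish while still holding it in the air: do not put it down or let go.

Things in the scene. Friction and masses are not known exactly. Their poses are not given: they have to be found in the camera images.
- carrier: loose parts carrier: aluminium base plate 190 x 100 x 8 mm, long along its x. Origin: centre of its underside, z up. Tin pocket (ring 10 mm high) at x = -58 mm; dark round counterweight, top 30 mm up, at x = +58 mm; handle over the middle. Clamp hinge lugs at x = -58, y = +43 mm, 42 mm high; catch pin at x = -58, y = -43, z = 24 mm. Some bystanders stand close to it
- handle: black plastic bar of the handle, fixed to the carrier on two 9 mm steel posts: 14 mm thick (carrier x), 66 mm long (carrier y), 20 mm high. Origin at its centre, 80 mm above the carrier's underside; axes as the carrier's. With the tin (0.6 kg in all) the carrier balances within about 5 mm of the bar's centre line
- tin: round aluminium parts tin with lid, 52 mm diameter, 23 mm high, about 60 g, loose in the carrier's pocket; origin at the centre of its underside, 8 mm above the carrier's underside
- clamp (a joint): angle (rad) of the sprung steel clamp arm, hinged at carrier x = -58, y = +43, z = 37 mm, running over the tin towards carrier -y; 0 = pressed home on a stop, 0.7 = fully open, tip up. Starts at 0.35 to 0.65. Pushed straight down at the tab: light to 0.14, then about 6 N until its spring hook snaps under the catch pin near 0.04. Let go, it rests clipped at 0.03 to 0.05, or unclipped above 0.2
- clamp_tab (a point): push point on the upper face of the clamp's thumb tab (24 mm wide, 26 mm long), 60 mm from the hinge line; the arm's solid end is 79 mm from the hinge line, a thin hook reaches 14 mm farther. With the clamp pressed home (0 rad) this point lies at carrier x = -58, y = -17, z = 42 mm
- block: bystander: hexagonal steel bench block 36 x 42 x 25 mm, origin at the centre of its underside
- loupe_1: bystander: eye loupe 32 mm wide, 27 mm high, origin at the centre of its underside
- case_1: bystander: empty watch case ring 44 x 42 x 8 mm, origin at the centre of its underside
- blower: bystander: rubber dust blower 120 x 47 x 47 mm, origin at the centre of its underside
- hammer_1: bystander: small hammer 176 mm long, lying, origin at the centre of its underside
- brush_1: bystander: flat cleaning brush 159 mm long, lying, origin at the centre of its underside
There are look-alikes about, which are no part of the job. Leave any purple look-alike of the carrier alone.

How it is judged (in metres and radians):
On the way, in this order (a step that is already met when the one before it is completed fails the run):
1. the clamp is clipped down over the tin while the carrier stands on the bench (value of joint clamp below 0.08 rad and height (world z) of carrier below 0.01 m), for 0.2 s.
2. the carrier is held by its handle clear of the bench, level and still, for two seconds (value of joint clamp below 0.08 rad and x of tin in the frame of carrier between -0.064 and -0.052 m and y of tin in the frame of carrier between -0.006 and 0.006 m and z of tin in the frame of carrier between 0.002 and 0.014 m and height (world z) of carrier between 0.1 and 0.25 m and angle between carrier's own z axis and vertical below 0.1 rad and linear speed of carrier below 0.03 m/s and angular speed of carrier below 0.15 rad/s and contact force between handle and the fingers above 3 N), for 2 s.
At the end, for the whole second after the job is handed in: the fingers still hold the handle bar; the carrier's underside is 10 to 25 cm above the bench, level within 0.10 rad and at rest; the clamp is clipped (under 0.08 rad) and the tin sits in its pocket within 6 mm (all of step 2); the arm keeps its last pose, push and grip.
It fails at once if the carrier is tipped by more than 0.3 rad (angle between carrier's own z axis and vertical above 0.3 rad).
It fails at once if the carrier is lifted before the clamp is clipped (height (world z) of carrier above 0.03 m and value of joint clamp above 0.15 rad).
It fails at once if another thing on the bench is moved by more than 25 mm (distance of any of block, loupe_1, case_1, blower, hammer_1, brush_1 from where it was at the start of the episode above 0.025 m).
It also fails if it takes over 48 s, if anything falls off the work surface, if the arm or the gripper's body presses on something with over 40 N, if the wrist force passes 120 N, or if a joint passes its speed limit or range.

## Working session

There is one attempt and no reset: what is moved stays moved. The work goes in short steps, Python scripts to look and compute and a shell command to move; the robot and the scene stay as the last step left them, time stands still between calls to the robot, and variables do not carry over. Pictures are saved under pics/ and viewed, at most 13 in all, crops included, and the job is handed in when it is done.

```bash
mkdir -p pics; cat > h.py <<'E'
import numpy as np, cv2, pickle
from bench import arm
def snap(n,f):
    d=arm.get_image(n); pickle.dump(d,open(f'pics/{f}.pkl','wb'))
    cv2.imwrite(f'pics/{f}.png',d['image'][:,:,::-1]); return d
def load(f): return pickle.load(open(f'pics/{f}.pkl','rb'))
def ray(d,u,v):
    K=np.array([[d['fx'],0,d['cx']],[0,d['fy'],d['cy']],[0,0,1.]])
    p=cv2.undistortPoints(np.array([[[u,v]]],float),K,np.array([d['k1'],0,0,0.]))[0,0]
    return np.array(d['xyz'],float),np.array(d['rotation'])@np.array([p[0],p[1],1.])
def onz(d,u,v,z):
    o,r=ray(d,u,v); return o+r*(z-o[2])/r[2]
def tri(d1,p1,d2,p2):
    o,r=ray(d1,*p1);q,s=ray(d2,*p2); t=np.linalg.lstsq(np.c_[r,-s],q-o,rcond=None)[0]
    a=o+r*t[0];b=q+s*t[1]; return (a+b)/2,np.linalg.norm(a-b)
def proj(d,P):
    c=np.array(d['rotation']).T@(np.array(P,float)-np.array(d['xyz'])); x,y=c[:2]/c[2]; f=1+d['k1']*(x*x+y*y)
    return d['fx']*x*f+d['cx'],d['fy']*y*f+d['cy']
E
python3 - <<'E'
from h import *
import numpy as np
a=snap('top','top0');b=snap('scene','sc0')
for d in(a,b):print({k:d[k] for k in d if k!='image'})
print(arm.read_state())
E
```

```text
{'fx': 382.2984690501029, 'fy': 382.2984690501029, 'cx': 252.0671986446981, 'cy': 192.4162792579401, 'k1': 0.042589722986474565, 'xyz': array([ 440.2412364 ,   11.67869949, 1048.44131097]), 'rotation': array([ 0.70798952, -0.70387608,  0.03549967, -0.04526677])}
{'fx': 488.958716455262, 'fy': 488.958716455262, 'cx': 257.1122616950851, 'cy': 192.15807355015096, 'k1': -0.20075155333476663, 'xyz': array([ -71.81870465, 1112.28167119,  890.41951323]), 'rotation': array([-0.21864479,  0.85097482, -0.46064465,  0.12586828])}
{'clock': 0.1, 'joints': array([ 1.40263670e+00,  3.85509112e-01,  6.78427830e-03, -4.25249840e-04,
       -1.19403186e+00, -2.58658419e-01]), 'joint_vel': array([-0.0018845 , -0.00318578,  0.00204372,  0.00237228, -0.00087607,
        0.00084286]), 'joint_efforts': array([-3.54353961e-04, -3.93321240e+01,  1.88928080e+01,  4.19795349e+00,
       -2.59774104e-03, -2.16090953e-06]), 'position': array([258.49153477, 568.52619856, 255.32313229]), 'ee_rot': array([ 9.77297488e-01, -2.11869347e-01, -1.53094782e-04,  9.88119058e-04]), 'contact_force': array([-0.06220772, -0.15416851, -0.59649808]), 'wrist_torque': array([-0.01673117, -0.01803019,  0.02449643]), 'grasp_force': 0.0, 'gripper_width': 85.28039639711142}
```

View pics/top0.png

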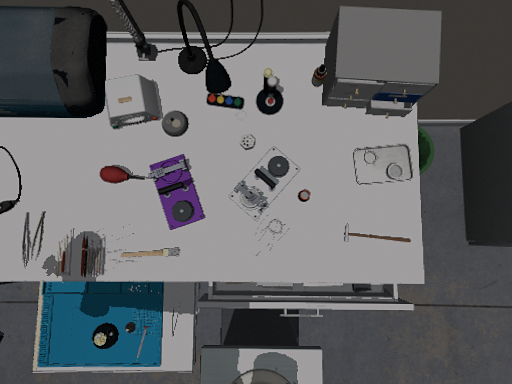

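View pics/sc0.png

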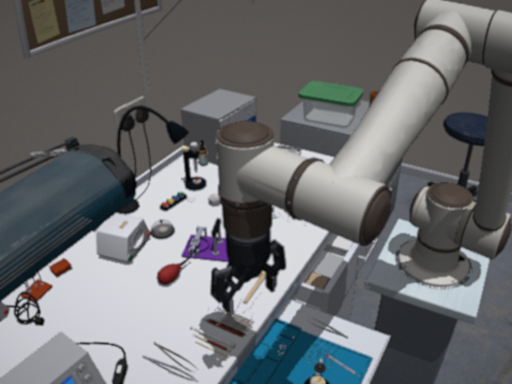

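The top view shows the aluminium carrier at about (265,180): counterweight at (279,166), handle bar at (265,178), clamp and tin near (250,198). The purple look-alike is at (177,190). The arm hides the carrier in the scene view. I'll fix the quaternion handling and compute rough positions.

```bash
sed -i "s/np.array(d\['rotation'\])/R_(d)/; s/np.array(d\['rotation'\])/R_(d)/" h.py; cat >> h.py <<'E'
from scipy.spatial.transform import Rotation as Ro
def R_(d): return Ro.from_quat(d['rotation']).as_matrix()
E
python3 - <<'E'
from h import *
d=load('top0')
for n,u,v,z in(('cw',279,166,30),('bar',265,178,90),('tin',250,199,31),('block',248,142,25),('loupe',304,196,27),('case',277,226,8)): print(n,onz(d,u,v,z).round())
c=d['image'][130:245,205:330,::-1]
cv2.imwrite('pics/c0.png',cv2.resize(c,(750,600)[:2] if 0 else (652,600),interpolation=cv2.INTER_CUBIC))
s=arm.read_state();print(Ro.from_quat(s['ee_rot']).as_matrix().round(3))
E
```

```text
cw [629. -46.  30.]
bar [587.  -7.  90.]
tin [539.  32.  31.]
block [696.  38.  25.]
loupe [ 548. -113.   27.]
case [468. -42.   8.]
[[ 0.91  -0.414 -0.001]
 [-0.414 -0.91  -0.002]
 [ 0.     0.002 -1.   ]]
```

View pics/c0.png

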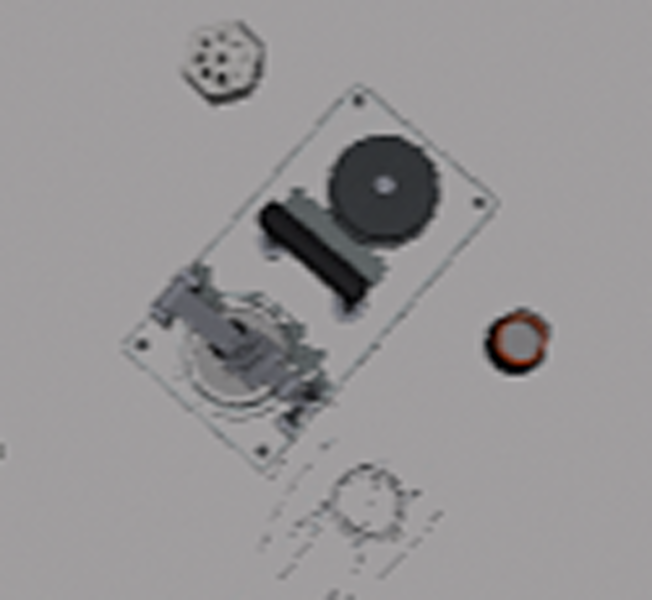

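From the crop, the plate's corners are at (358,85), (498,203), (268,473) and (123,345). The clamp hinge is at (175,300), its tip is towards (305,390), and the bar runs from (270,215) to (355,292). I'll move the wrist camera over it, pulling the fingers closed on the way.

```bash
python3 -m pendant '[[0.036,0.027,0,0,0,0,0],[0.036,0.027,0,0,0,0,0],[0.036,0.027,0,0,0,0,0],[0.036,0.027,0,0,0,0,0],[0.036,0.027,0,0,0,0,0],[0.036,0.027,0,0,0,0,0],[0.036,0.027,0,0,0,0,0],[0.036,0.027,0,0,0,0,0],[0.036,0.027,0,0,0,0,0],[0.036,0.027,0,0,0,0,0],[0.036,0.027,0,0,0,0,0],[0.036,0.027,0,0,0,0,0]]'
python3 -m pendant '[[0,0,0,0,0,8.5,0],[0,0,0,0,0,8.5,0],[0,0,0,0,0,8.5,0],[0,0,0,0,0,8.5,0],[0,0,0,0,0,8.5,0],[0,0,0,0,0,8.5,0],[0,0,0,0,0,8.5,0],[0,0,0,0,0,8.5,0],[0,0,0,0,0,8.5,0],[0,0,0,0,0,8.5,0],[0,0,0,0,0,8.5,0],[0,0,0,0,0,8.5,0]]'
python3 - <<'E'
from h import *
d=load('top0')
C=[(358,85),(498,203),(268,473),(123,345)]
P=np.array([onz(d,205+(u+.5)/5.216-.5,130+(v+.5)/5.217-.5,8) for u,v in C]);print(P.round(1),P.mean(0))
x=(P[0]+P[1]-P[2]-P[3])/2;y=(P[0]+P[3]-P[1]-P[2])/2
for q in(x,y):print(np.linalg.norm(q),np.degrees(np.arctan2(q[1],q[0])))
w=snap('wrist','w1');s=arm.read_state();print(s['joints'].round(3))
R=Ro.from_quat(s['ee_rot']).as_matrix();print(R.round(3),s['position'],R.T@(w['xyz']-s['position']),(R.T@R_(w)).round(3),w['fx'],w['k1'])
E
```

```text
clock: 1.3
position: [518.2, 93.4, 256.1]
ee_rot: [0.977, -0.212, -0.0, 0.0]
contact_force: [1.4, 1.5, 0.4]
gripper_width: -0.3
grasp_force: 0.0
clock: 2.5
position: [517.5, 95.1, 255.8]
ee_rot: [-0.448, 0.894, 0.0, -0.001]
contact_force: [-0.3, -0.3, -0.6]
gripper_width: 0.0
grasp_force: 0.0
[[ 689.9  -31.4    8. ]
 [ 626.5 -105.2    8. ]
 [ 483.6   15.3    8. ]
 [ 550.2   91.8    8. ]] [587.5346461   -7.35725497   8.        ]
186.64042149759544 -40.78167067264005
99.35046231034624 49.165251664136655
[ 0.49   0.218 -0.233 -0.    -1.121 -1.136]
[[-0.602 -0.798 -0.001]
 [-0.798  0.602 -0.   ]
 [ 0.001  0.001 -1.   ]] [517.51082783  95.08761135 255.84597952] [  67.41904924   -0.60099716 -116.93639062] [[ 0.005 -0.965 -0.264]
 [ 1.     0.004  0.003]
 [-0.001 -0.264  0.965]] 304.65606489634314 0.01675857426877226
```

View pics/w1.png

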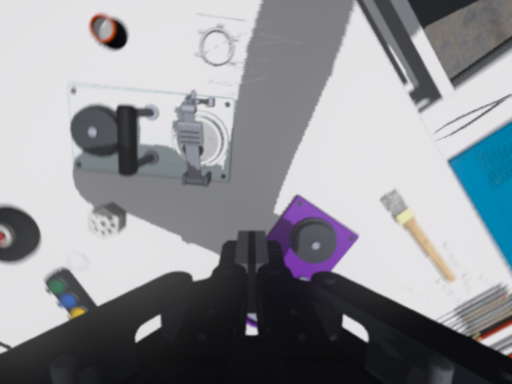

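The wrist view shows the carrier with plate corners at (68,83), (237,98), (230,181) and (75,172). The bar runs from (125,107) to (127,172), with the clamp at (195,95–185) and its hinge lugs at the bottom near (197,180). I'll take a second wrist view shifted along the carrier and triangulate.

```bash
python3 -m pendant '[[0,0,0,0,0,3.8,0],[0,-0.04,0,0,0,0,0],[0,-0.04,0,0,0,0,0],[0,-0.03,0,0,0,0,0],[0,0,0,0,0,0,0],[0,0,0,0,0,0,0]]'
python3 - <<'E'
from h import *
w=snap('wrist','w2')
a=load('w1')['image'][60:210,50:250,::-1]
cv2.imwrite('pics/c1.png',cv2.resize(a,(800,600),interpolation=cv2.INTER_CUBIC))
E
```

```text
clock: 3.15
position: [601.6, 23.6, 255.3]
ee_rot: [-0.421, 0.907, 0.0, -0.001]
contact_force: [-0.1, 1.5, -0.0]
gripper_width: -0.3
grasp_force: 0.0
```

View pics/w2.png

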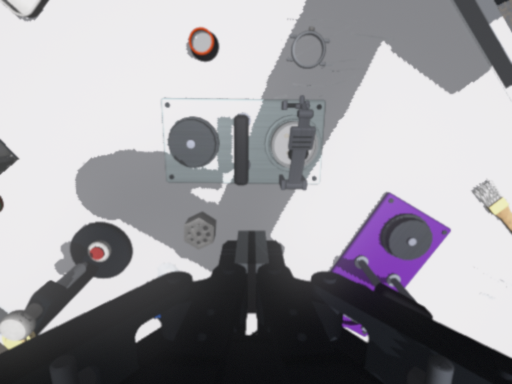

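View pics/c1.png

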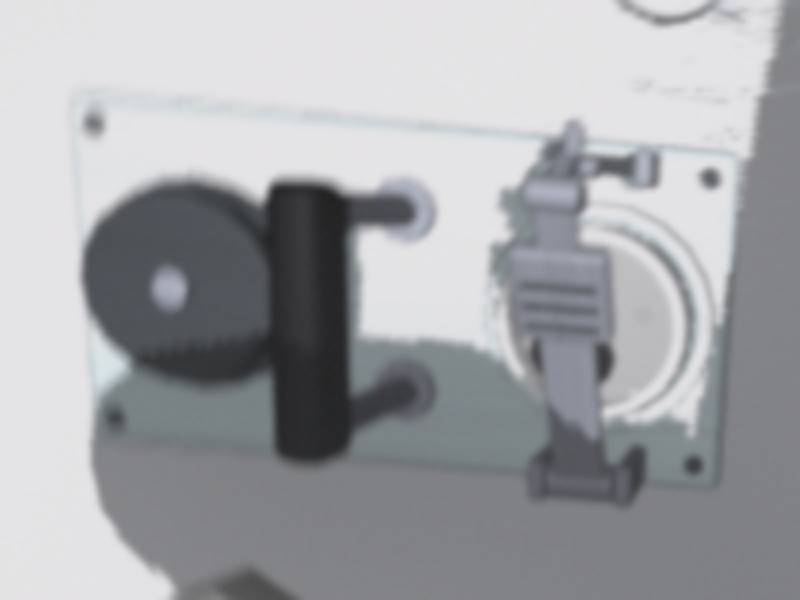

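Both views are clear. In w2 the screws are at about (167,104), (318,106), (172,177) and (315,180). The bar runs (241,115)–(241,185), the tab is at (301,136) and the hinge at (293,183). In the w1 crop the screws are at (94,123), (711,178), (114,417) and (693,465), and the tab is at about (561,293).

```bash
python3 - <<'E'
from h import *
a=load('w1');b=load('w2');t=load('top0')
f=lambda u,v:(50+(u+.5)/4-.5,60+(v+.5)/4-.5)
def sub(d,p,r=4): # dark-blob centroid near p
    g=cv2.cvtColor(d['image'],cv2.COLOR_RGB2GRAY).astype(float);x,y=map(round,p)
    w=g[y-r:y+r+1,x-r:x+r+1];w=np.clip(np.median(w)-15-w,0,None);Y,X=np.mgrid[y-r:y+r+1,x-r:x+r+1]
    return ((w*X).sum()/w.sum(),(w*Y).sum()/w.sum())
S=[]
for p,q in(((94,123),(167,104)),((711,178),(318,106)),((114,417),(172,177)),((693,465),(315,180))):
    p=sub(a,f(*p),3);q=sub(b,q,3);X,e=tri(a,p,b,q);S.append([onz(b,*q,8)]);print('screw',X.round(1),round(e,1),onz(a,*p,8).round(1),S[-1][0].round(1),np.round(q,1))
S=np.array(S)[:,0];print('ctr',S.mean(0),[np.degrees(np.arctan2(v[1],v[0])) for v in(S[0]-S[1],S[2]-S[3],S[2]-S[0],S[3]-S[1])],[np.linalg.norm(v) for v in(S[0]-S[1],S[2]-S[3],S[2]-S[0])])
def bar(d,x0,y0,x1,y1):
    g=d['image'].max(2)[y0:y1,x0:x1];m=(g<52).astype(np.uint8);n,l,st,c=cv2.connectedComponentsWithStats(m)
    i=1+st[1:,4].argmax();cs=cv2.findContours((l==i).astype(np.uint8),0,1)[0][0]
    r=cv2.minAreaRect(cs);print('bar',st[i]+[x0,y0,0,0,0],c[i]+[x0,y0],r[1],r[2]);return c[i]+[x0,y0]
pa=bar(a,114,100,142,180);pb=bar(b,230,108,252,190);X,e=tri(a,pa,b,pb);print(X,e)
for n,p,q in(('cwpin',f(168,288),(191,144)),('tabUL',f(510,252),(289,126)),('tabUR',f(604,256),(314,126)),('tabmid',f(561,293),(301,137)),('hingeL',f(540,485),(283,184)),('hingeR',f(628,490),(304,184))):
    X,e=tri(a,p,b,q);print(n,X.round(1),round(e,1))
c=b['image'][90:200,155:335,::-1];cv2.imwrite('pics/c2.png',cv2.resize(c,(792,484),interpolation=cv2.INTER_CUBIC))
E
```

```text
screw [626.3 -97.    5. ] 2.1 [624.4 -96.7   8. ] [626.4 -95.7   8. ] [166.9 104.5]
screw [494.4  18.2   5.6] 0.4 [494.2  18.2   8. ] [495.   18.1   8. ] [318.7 106.5]
screw [680.4 -33.    8.5] 2.2 [679.8 -33.8   8. ] [681.3 -32.2   8. ] [171.2 176.5]
screw [549.9  81.3   8.6] 0.3 [549.9  81.2   8. ] [550.   81.6   8. ] [313.8 178.2]
ctr [588.16955202  -7.04661058   8.        ] [np.float64(-40.86785440927385), np.float64(-40.8918400707007), np.float64(49.15611039511702), np.float64(49.11213774058185)] [np.float64(173.8504282468405), np.float64(173.78598958829096), np.float64(83.94945089103857)]
bar [114 107  24  67 935] [127.12834225 143.02352941] (66.22675323486328, 22.77544403076172) 88.85424041748047Traceback (most recent call last):
  File "<stdin>", line 16, in <module>
  File "<stdin>", line 14, in bar
ValueError: attempt to get argmax of an empty sequence
```

```bash
python3 - <<'E'
from h import *
a=load('w1');b=load('w2')
f=lambda u,v:(50+(u+.5)/4-.5,60+(v+.5)/4-.5)
print(b['image'].max(2)[150,228:256],a['image'].max(2)[140,112:146])
# bar TOP-face ends (w1 crop: top face centre line; w2 similarly)
for n,p,q in(('cwpin',f(168,288),(191,144)),('tabUL',f(510,252),(289,126)),('tabUR',f(604,256),(314,126)),('tabmid',f(561,293),(301,137)),('hingeL',f(540,485),(283,184)),('hingeR',f(628,490),(304,184))):
    X,e=tri(a,p,b,q);print(n,X.round(1),round(e,1))
c=b['image'][90:200,155:335,::-1];cv2.imwrite('pics/c2.png',cv2.resize(c,(792,484),interpolation=cv2.INTER_CUBIC))
E
```

```text
[154 155 162 192 222 198 117  66  66  70  72  73  73  75  75  75  74  71
  66  71 103 140 149 150 149 149 149 149] [ 92  89  90  91  85  67  50  47  48  52  54  55  57  59  59  58  53  49
  45  42  42  40  40  44  66 105 136 167 205 224 228 228 228 227]
cwpin [630.3 -45.   31.5] 2.1
tabUL [539.3   6.5  73.3] 1.7
tabUR [521.5  21.   77.5] 1.2
tabmid [536.4  21.6  72.5] 0.2
hingeL [581.6  56.2  37.4] 1.4
hingeR [563.5  72.5  34.1] 1.3
```

View pics/c2.png

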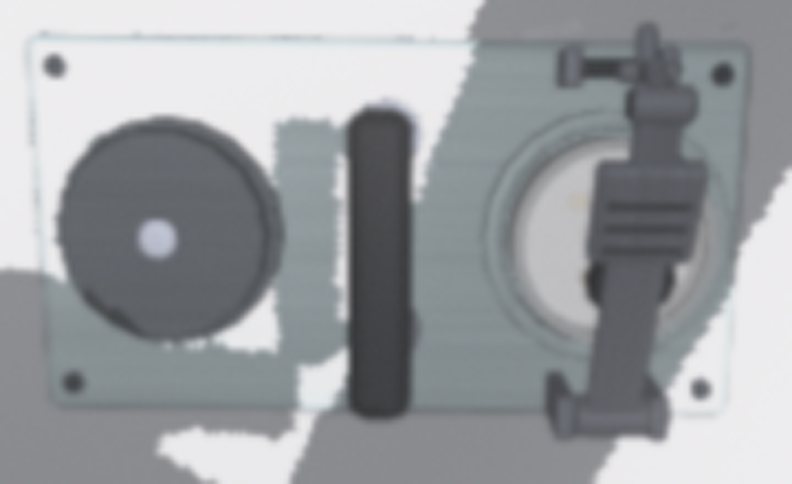

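The w2 crop shows the bar's top face spanning about (235–247, 114–184) in full-image pixels, with the clamp open over the tin. The screws give the carrier's centre as about (588,-7) and its yaw as -40.9°. Next I'll check the bar's height and compute the moves.

```bash
python3 - <<'E'
from h import *
a=load('w1');b=load('w2')
for p,q in(((123.8,106.5),(241.3,115)),((123.8,140),(241.3,149.5)),((124.5,172),(241.3,183))):
    X,e=tri(a,p,b,q);print('bartop',X.round(1),round(e,1))
y=np.radians(-40.9);C=np.array([588.,-7.]);x_=np.array([np.cos(y),np.sin(y)]);y_=np.array([-x_[1],x_[0]])
s=arm.read_state();R=Ro.from_quat(s['ee_rot']).as_matrix();print(R.round(3),s['position'],np.degrees(np.arctan2(*R[[1,0],1])))
for n,P in(('tab',C-58*x_-17*y_),('bar',C)):print(n,P,R.T@(np.r_[P,s['position'][2]]-s['position']))
E
```

```text
bartop [566.8 -31.2  84.6] 0.3
bartop [586.5  -8.1  88.2] 1.0
bartop [606.3  15.   90.3] 2.8
[[-0.645 -0.764 -0.001]
 [-0.764  0.645 -0.   ]
 [ 0.001  0.001 -1.   ]] [601.21218287  24.05680563 255.68126926] 139.79823155385483
tab [533.02990496  18.12545822] [48.54052476 48.24739317  0.10203855]
bar [588.  -7.] [ 3.22486564e+01 -9.95543075e+00  2.25804744e-02]
```

Bar top measures about 88–90 mm, which agrees with the text. Next: over the tab, then down.

```bash
python3 -m pendant '[[0.0245,0.024,0,0,0,0.7,0],[0.024,0.024,0,0,0,0,0],[0,0,0.04,0,0,0,0],[0,0,0.04,0,0,0,0],[0,0,0.04,0,0,0,0],[0,0,0.02,0,0,0,0],[0,0,0,0,0,0,0],[0,0,0,0,0,0,0]]'
python3 -m pendant '[[0,0,0.01,0,0,0,0],[0,0,0.01,0,0,0,0],[0,0,0.01,0,0,0,0],[0,0,0.006,0,0,0,0],[0,0,0,0,0,0,0],[0,0,0,0,0,0,0]]'
```

```text
clock: 4.0
position: [534.0, 19.1, 117.2]
ee_rot: [-0.416, 0.909, -0.0, 0.0]
contact_force: [0.9, -0.4, 1.2]
gripper_width: 0.1
grasp_force: 0.0
clock: 4.6
position: [533.8, 18.5, 80.1]
ee_rot: [-0.415, 0.91, 0.0, -0.0]
contact_force: [0.0, 0.2, 0.1]
gripper_width: -0.2
grasp_force: 0.1
```

```bash
python3 -m pendant '[[0,0,0.004,0,0,0,0],[0,0,0.004,0,0,0,0],[0,0,0,0,0,0,0],[0,0,0,0,0,0,0]]'
python3 -m pendant '[[0,0,0.002,0,0,0,0],[0,0,0.002,0,0,0,0],[0,0,0,0,0,0,0]]'
```

```text
clock: 5.0
position: [533.8, 18.5, 72.2]
ee_rot: [-0.415, 0.91, 0.0, 0.0]
contact_force: [-0.9, -0.6, 0.2]
gripper_width: 0.0
grasp_force: 0.0
clock: 5.3
position: [533.9, 18.5, 68.2]
ee_rot: [-0.415, 0.91, -0.0, 0.0]
contact_force: [0.5, -0.7, 0.8]
gripper_width: -0.2
grasp_force: 0.3
```

```bash
python3 -m pendant '[[0,0,0.001,0,0,0,0],[0,0,0.001,0,0,0,0],[0,0,0,0,0,0,0]]'
```

```text
clock: 5.6
position: [533.8, 18.4, 67.0]
ee_rot: [-0.415, 0.91, -0.0, 0.0]
contact_force: [-1.5, -0.1, 5.7]
gripper_width: -0.1
grasp_force: 2.9
```

```bash
for i in 1; do python3 -m pendant '[[0,0,0.0015,0,0,0,0],[0,0,0,0,0,0,0]]'; python3 -m pendant '[[0,0,0.0015,0,0,0,0],[0,0,0,0,0,0,0]]'; done
python3 -c "from h import *;snap('wrist','w3');snap('top','t3')"
```

```text
clock: 5.8
position: [534.0, 18.4, 66.8]
ee_rot: [-0.416, 0.91, -0.0, 0.0]
contact_force: [-5.2, -0.1, 15.2]
gripper_width: 0.0
grasp_force: 7.2
clock: 6.0
position: [534.1, 18.3, 66.6]
ee_rot: [-0.416, 0.909, -0.001, 0.0]
contact_force: [-7.4, -0.4, 21.4]
gripper_width: -0.1
grasp_force: 11.0
```

View pics/w3.png

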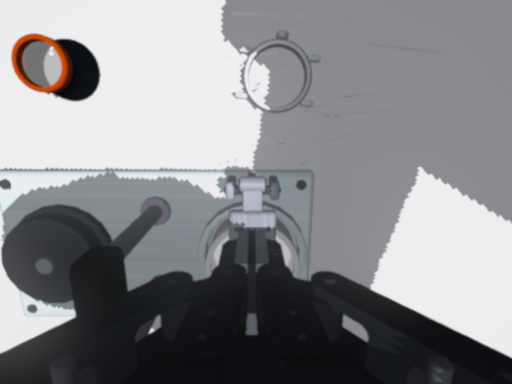

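The wrist view shows the clamp arm flat under the fingers and the hook at the catch pin near (252,186). The force rises stiffly at tip height 41.6 mm, so it is on the stop. I'll retreat and check that it stays down.

```bash
python3 -m pendant '[[0,0,-0.01,0,0,0,0],[0,0,-0.03,0,0,0,0],[0,0,-0.04,0,0,0,0],[0,0,-0.03,0,0,0,0],[0,-0.019,0,0,0,0,0.045],[0,-0.019,0,0,0,0,0.045],[0,-0.0194,0,0,0,0,0.045],[-0.0154,0,0,0,0,0,0.045],[0,0,0,0,0,0,0.045],[0,0,0,0,0,0,0.045]]'
python3 -c "from h import *;snap('wrist','w4')"
```

```text
clock: 7.1
position: [586.8, -6.9, 172.8]
ee_rot: [-0.415, 0.91, 0.0, -0.001]
contact_force: [0.3, -0.3, -0.3]
gripper_width: 45.1
grasp_force: 0.0
```

View pics/w4.png

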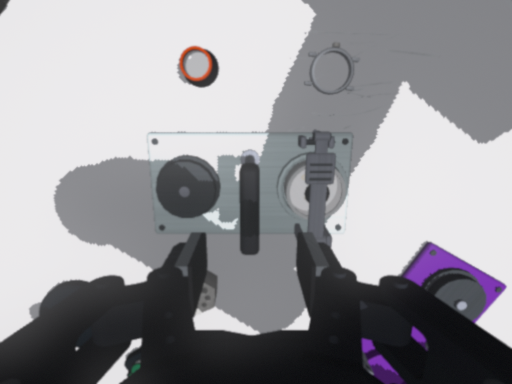

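The clamp arm now lies along (318,135–240), with its hook at the catch pin (318,135). The bar at (249,160–252) is centred between the fingers at x≈195 and 305. I'll check the clamp angle by projecting the tab.

```bash
python3 - <<'E'
from h import *
d=load('w4');y=np.radians(-40.9);x_=np.array([np.cos(y),np.sin(y)]);y_=np.array([-x_[1],x_[0]])
W=lambda x,yy,z:np.r_[np.array([588,-7.])+x*x_+yy*y_,z]
for a in(0,.04,.22,.5):
  c,s=np.cos(a),np.sin(a);P=lambda r,h=5:np.round(proj(d,W(-58,43-r*c+h*s,37+r*s+h*c)),1)
  print(a,'tab ends',P(47),P(73),'end',P(79),P(93,0))
print('bar ends',proj(d,W(0,-33,90)),proj(d,W(0,33,90)),'plate corners',proj(d,W(-95,-50,8)),proj(d,W(95,50,8)))
s=arm.read_state();R=Ro.from_quat(s['ee_rot']).as_matrix();print('to bar',R.T@(W(0,0,86)-s['position']))
E
```

```text
0 tab ends [319.  190.7] [320.9 159.9] end [321.3 152.5] [321.  134.5]
0.04 tab ends [319.4 191.5] [321.7 160.7] end [322.2 153.3] [322.1 134.9]
0.22 tab ends [321.5 196.5] [325.2 166.7] end [326.1 159.4] [326.9 139.5]
0.5 tab ends [324.5 207.9] [330.6 182.9] end [332.1 176.5] [334.5 156.2]
bar ends (np.float64(249.73230962996186), np.float64(166.39899135767686)) (np.float64(249.763235204487), np.float64(257.1443415637314)) plate corners (np.float64(354.7797233363876), np.float64(132.15996984498503)) (np.float64(154.15844789552426), np.float64(234.77796828596675))
to bar [-0.98284119 -1.1586349  86.9349841 ]
```

The tab matches the clipped prediction, well away from the 0.22 rad one. Now down to the bar and grip.

```bash
python3 -m pendant '[[-0.001,-0.001,0.03,0,0,0,0.045],[0,0,0.03,0,0,0,0.045],[0,0,0.02,0,0,0,0.045],[0,0,0.007,0,0,0,0.045],[0,0,0,0,0,0,0.045],[0,0,0,0,0,0,0],[0,0,0,0,0,0,0],[0,0,0,0,0,0,0],[0,0,0,0,0,0,0],[0,0,0,0,0,0,0]]'
```

```text
clock: 8.15
position: [589.4, -7.1, 87.9]
ee_rot: [-0.415, 0.91, -0.0, 0.001]
contact_force: [-2.3, 1.9, 7.1]
gripper_width: 12.9
grasp_force: 61.6
```

Gripped: 12.9 mm opening and 62 N. I'll lift gently.

```bash
python3 -m pendant '[[0,0,-0.005,0,0,0,0],[0,0,-0.01,0,0,0,0],[0,0,-0.015,0,0,0,0],[0,0,-0.015,0,0,0,0],[0,0,0,0,0,0,0]]'
python3 -c "from h import *;snap('wrist','w5')"
```

```text
clock: 8.65
position: [589.7, -7.3, 133.2]
ee_rot: [-0.415, 0.91, -0.0, 0.002]
contact_force: [0.8, 0.1, -5.8]
gripper_width: 13.0
grasp_force: 59.9
```

View pics/w5.png

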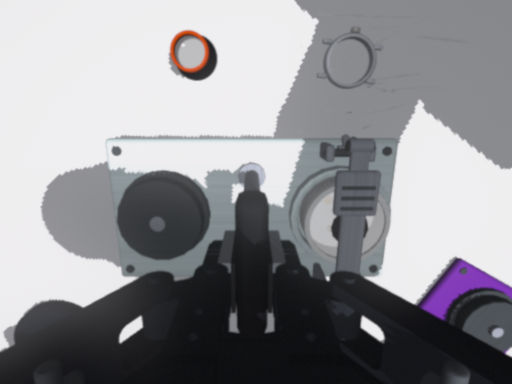

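The carrier is off the bench, carrying its 0.6 kg (about -6 N). Its edge is level at row ~140 and the clamp is still hooked at (360,150). I'll lift the remaining 105 mm and hold.

```bash
python3 -m pendant '[[0,0,-0.01,0,0,0,0],[0,0,-0.02,0,0,0,0],[0,0,-0.02,0,0,0,0],[0,0,-0.02,0,0,0,0],[0,0,-0.02,0,0,0,0],[0,0,-0.01,0,0,0,0],[0,0,-0.005,0,0,0,0],[0,0,0,0,0,0,0],[0,0,0,0,0,0,0],[0,0,0,0,0,0,0],[0,0,0,0,0,0,0],[0,0,0,0,0,0,0]]'
python3 -m pendant '[[0,0,0,0,0,0,0],[0,0,0,0,0,0,0],[0,0,0,0,0,0,0],[0,0,0,0,0,0,0],[0,0,0,0,0,0,0],[0,0,0,0,0,0,0],[0,0,0,0,0,0,0],[0,0,0,0,0,0,0],[0,0,0,0,0,0,0],[0,0,0,0,0,0,0],[0,0,0,0,0,0,0],[0,0,0,0,0,0,0]]' >/dev/null
python3 -m pendant '[[0,0,0,0,0,0,0],[0,0,0,0,0,0,0],[0,0,0,0,0,0,0],[0,0,0,0,0,0,0],[0,0,0,0,0,0,0],[0,0,0,0,0,0,0],[0,0,0,0,0,0,0],[0,0,0,0,0,0,0],[0,0,0,0,0,0,0],[0,0,0,0,0,0,0],[0,0,0,0,0,0,0],[0,0,0,0,0,0,0]]'
python3 -c "from h import *;snap('wrist','w6')"
```

```text
clock: 9.9
position: [588.5, -7.4, 235.8]
ee_rot: [-0.415, 0.91, 0.0, -0.0]
contact_force: [-0.8, -0.4, -6.6]
gripper_width: 13.2
grasp_force: 59.8
clock: 12.3
position: [588.6, -7.4, 236.3]
ee_rot: [-0.415, 0.91, -0.0, -0.0]
contact_force: [-0.0, -0.5, -6.6]
gripper_width: 12.7
grasp_force: 59.8
```

View pics/w6.png

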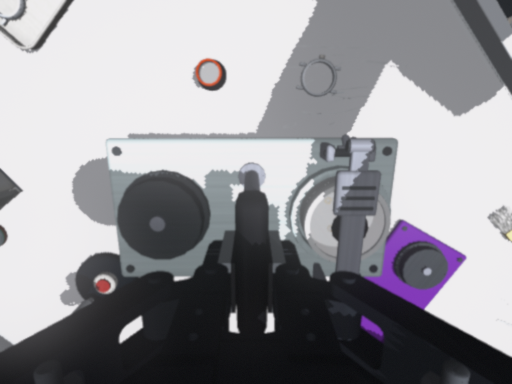

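The carrier sits at the same pixels as just after lift-off (plate edge at row ~140, clamp hooked at (360,150), tin in its pocket). It hasn't slipped or tilted, and the bystanders are undisturbed. I'll hold a little longer and hand in.

```bash
python3 -m pendant '[[0,0,0,0,0,0,0],[0,0,0,0,0,0,0],[0,0,0,0,0,0,0],[0,0,0,0,0,0,0],[0,0,0,0,0,0,0],[0,0,0,0,0,0,0],[0,0,0,0,0,0,0],[0,0,0,0,0,0,0]]'; python3 -c "from bench import arm;print(arm.job_done())"
```

```text
clock: 13.15
position: [588.6, -7.4, 236.3]
ee_rot: [-0.415, 0.91, -0.0, 0.0]
contact_force: [0.5, -0.3, -5.8]
gripper_width: 12.7
grasp_force: 59.8
the job is handed in; nothing more can be done
None
```

The clamp is clipped over the tin, and the carrier is held by its handle about 15 cm up, level and still; I handed the job in at 13 s, and no verdict was returned.

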